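# Reset the tripped breaker in its well, shut the cover, restart the bench power box

### The job

One of the three breakers under the open cover of the bench power box has tripped: its white button has popped up in its well. Reach a fingertip into that well and push the button down until it stays fully down without touching the other two breaker buttons, then push the cover flat shut, and only then press the sunken start button all the way in and let go. Use the fingertips only: do not press the mushroom stop button, and do not pick up or shift any of the loose things on the box and bench.

Things in the scene. Friction and masses are not known exactly. Their poses are not given: they have to be found in the camera images.
- power_box: grey sheet-steel power box screwed to the bench, 200 (x) by 300 (y) by 90 high. Origin: centre of its underside, on the bench; z up; own x runs from the socket outlets on its front face (-x) to the conduit at its back; own y points to the cover's hinge side. The flat top panel is 90 above the bench.
- wells (a point): centre of the mouth of the middle one of the three breaker wells, level with the panel, at x = 0, y = +90 in the box's frame. The square wells are 46 by 46, in a row along the box's x at x = -54, 0 and +54 (8 mm ribs between), 36 deep (floor 54 above the bench); each holds one breaker in its centre.
- tripped_top (a point): centre of the top face of the tripped breaker's button: a white plastic round button 16 in diameter in a dark steel nut (24 across, 7 high) at the bottom of one of the three wells (any of them). Popped up, its top is 6 to 8 below the panel; fully down it is 22 below the panel, 7 above the nut, like the tops of the two others.
- tripped (a joint): travel of the tripped breaker's button in m: 0 to 0.002 popped up, 0.016 fully down. It resists with about 3 N all the way and stays where it is left; it counts as set from 0.0145.
- breaker_b: button of a breaker that is set (down) in another well: same white button, 16 in diameter. Origin: centre of its top face, 22 below the panel.
- breaker_c: button of the other breaker that is set, in the remaining well; the same in all ways as breaker_b.
- cover (a joint): angle of the grey steel cover of the breaker wells in rad: 0 lies flat shut on the panel, 1.57 upright, open at the start at 1.75 to 2.15 (leaning outward, away from the wells). Plate 170 (box x) by 72 by 3 thick; its hinge runs along the box's x near the +y edge. Stiff hinge: about 1.3 N at the free edge moves it, and it stays wherever it is left, so it must be pushed all the way down.
- cover_hinge (a point): middle of the hinge line of the cover, at x = 0, y = +128, z = 92.5 in the box's frame; the shut cover reaches from here 72 mm towards the box's -y.
- cover_edge (a point): middle of the cover's free edge, 72 mm from the hinge line.
- start_top (a point): centre of the top face of the start button: a flat round aluminium button, 30 in diameter, sunk in a dark steel guard collar (58 outside, 46 inside diameter, 22 high above the panel) that stands at x = -50 or +50, y = -60 in the box's frame. Its top is 11 below the collar's rim, 11 above the panel.
- start (a joint): travel of the start button in m: 0 at rest, 0.006 fully in; a spring of 1.5 N rising to 4.5 N returns it. It counts as pressed from 0.0045.
- stop_top (a point): top of the stop button: a black mushroom head 40 in diameter that stands 36 above the panel at the other of the two places x = +50 or -50, y = -60. Not to be pressed.
- stop (a joint): travel of the stop button in m: 0 at rest, 0.006 pressed.
- chuck_key: loose steel T-shaped drill chuck key lying on the box's panel near its -y edge, 60 long, 56 across, 17 high, shank along its own x; origin at the cross bar's middle, on its underside.
- tape_measure: loose black tape measure on the bench beside the box's -y side, 70 by 36 by 60 high; origin under its centre.
- locking_pliers: loose steel locking pliers lying flat on the bench beyond the hinge side of the box, 240 long along own x, 60 wide, 18 high; origin under the middle.
- flat_bar: loose steel flat bar on the bench, 300 (own x) by 50 by 6; origin under its centre.
- angle_offcut: loose steel offcut near the box's front corner on the hinge side, 70 (own x) by 50 by 6; origin under its centre.
- angle_grinder: loose green and black angle grinder lying on its side on the bench to the robot's right, 300 long along own x, 64 high at the body, its disc up to 117 high; origin under the body.
- hammer: loose hammer lying on the bench beyond the box; lies along own x.
- spray_can: loose aluminium spray can standing on the bench to the robot's left, 66 in diameter, 150 high; origin under its centre.

How it is judged:
On the way, in this order (a step that is already met when the one before it is completed fails the run):
1. the tripped breaker's button is pushed fully down (value of joint tripped above 0.0145 m), for 0.2 s.
2. the cover is pushed flat shut (value of joint cover below 0.08 rad), for 0.2 s.
3. the start button is pressed in (value of joint start above 0.0045 m), for 0.05 s.
At the end, for the whole second after the job is handed in: The tripped breaker's button stays down (travel above 14.5 of 16 mm), the cover lies shut (under 0.08 rad), the start button has been pressed (above 4.5 of 6 mm) after that and is released again, the stop button is not pressed, and every loose thing is within 20 mm of where it was (value of joint tripped above 0.0145 m and value of joint cover below 0.08 rad and value of joint each of start, stop below 0.001 m and distance of each of chuck_key, tape_measure, locking_pliers, flat_bar, angle_offcut, angle_grinder, hammer, spray_can from where it was at the start of the episode below 0.02 m); the robot touches nothing.
It fails at once if one of the two set breakers is touched (over 1 N) (contact force between any of breaker_b, breaker_c and anything else above 1 N).
It fails at once if the stop button is pressed (over 2 mm) (value of joint stop above 0.002 m).
It fails at once if the start button is pressed (over 3 mm) while the cover is open (value of joint start above 0.003 m and value of joint cover above 0.15 rad).
It fails at once if a loose thing is lifted, carried or knocked more than 20 mm from its place (distance of any of chuck_key, tape_measure, locking_pliers, flat_bar, angle_offcut, angle_grinder, hammer, spray_can from where it was at the start of the episode above 0.02 m).
It also fails if it takes over 56 s, if anything falls off the work surface, if the arm or the gripper's body presses on something with over 40 N, if the wrist force passes 120 N, or if a joint passes its speed limit or range.

### The arm

A 6-joint arm with a two-finger parallel gripper is mounted at the origin on the work surface. World frame = base frame: x ahead of the robot, y to its left, z up, the work surface at z = 0. Lengths are in m, angles in rad, forces in N, time in s.
With the tool pointing down it reaches from about 0.35 to 0.875 m from the base axis. Payload 15.5 kg.
Tool frame: the origin (TCP) lies at the very end of the fingers, on their centre line; the grasp point (between the pads) lies 19 mm behind it; z points along the fingers, x is the direction in which the jaws open and shut, and the axes are right-handed (so a half turn about z gives the same grasp; the last joint's range is limited). The gripper opens to 85 mm and grips with 20 to 120 N. Pads are 22 mm wide; open, the fingers measure 114 mm over their backs; the gripper's body (76 mm by 85 mm) begins 54 mm behind the grasp point. The pads swing forward as they close: fully open they stand 13 mm farther back than shut.
Start: joints at [-1.317, 0.494, 1.345, -0, 1.302, -0.096], TCP at [0.214, -0.587, 0.231] pointing down, gripper open.
Joint ranges: [-2.91, 2.91], [-0.82, 2.16], [0.22, 2.67], [-1.22, 4.37], [0.12, 2.79], [-3.08, 3.08]. Speed limits (rad/s): [1.89, 1.89, 2.57, 3.01, 3.01, 3.01].

### API

Orientations are given as a unit quaternion [w, x, y, z].
In Python, from rig import sensors, capture, manip gives the robot as it stands.
- The arm moves only by the tool servo_tool, never from a script. Its argument "steps" is a list of rows, each an object with "offset": the shift along the tool's x, y, z in cm, a list of three; "twist": the turn, a rotation vector about the tool's x, y, z in rad, a list of three. In form: [{"offset": [x, y, z], "twist": [rx, ry, rz]}, ...]. A call has exactly 5 rows; each row is the pose to reach, as a shift and turn from the pose commanded when the call began, along the tool's axes at that moment; what a row does not reach only later rows make up. A row lasts 1/12 s, in which the tool goes at most 41.7 mm and 7.16 degrees, less where a joint would pass 70% of its speed; a pose out of reach is approached as far as the arm can. A call with a gripper value outside its range is refused whole. "jaw" is the finger opening in cm, from 0 to 8.54, set as the call begins (left out, the last holds). The fingers move at their own pace and stop on an object; "force" is the grip in N (left out, the last holds). Time passes only in rows, so rows that repeat a pose let the fingers close, or fill a call up. It gives the time, the measured TCP pose, the force and the opening at its end, in the units of the state.
- sensors.get_state(): the state, without advancing time (a new reading comes with each control period).
- capture(name): name is "side" or "top" or "wrist"; returns a dict with "img" (400x640x3 uint8, blue, green, red), "vertical_fov" (degrees; the focal length in pixels is half the picture's height over the tangent of half this angle, whatever the lens; pixels are square), "cx", "cy" (the principal point, pixels), "k1" (the pictures are not rectified: a ray, as slopes to the right and down, at radius r is drawn at 1 + k1 r^2 times it, then the intrinsics apply), "R" (3x3) and "t" (3): a world point X has camera coordinates R X + t. Camera axes: x right, y down, z forward; pixel columns grow to the right and rows downward; lengths in m; the calibration is good to about 2 mm. A picture is of the moment at which its call begins. There is no depth.
- manip.job_done(): hands the job in, once; it reports no verdict.
The state is a dict: "time_s": time; "joints": joint angles; "joint_vel": joint speeds; "tau": joint torques, N m; "tool_pos": TCP position; "tool_rot": TCP orientation; "force": force on the tool from outside, world axes, zero at the start; "torque": the same for the moment, N m; "finger_gap": finger opening in m.
Only numpy, scipy, OpenCV 4.12 (cv2) and the standard library are available. Lean on these libraries where they do the work, as an engineer would, in place of code of your own. Each camera call takes 0.05 s, during which the arm holds its last target. There are 200 camera calls.

## Working session

There is one attempt and no reset: what is moved stays moved. The work goes in short steps, Python scripts to look and compute and a tool call to move; the robot and the scene stay as the last step left them, time stands still between calls to the robot, and variables do not carry over. Pictures are saved under pics/ and viewed, about 8 in all and at most 12, crops included, and the job is handed in when it is done.

Besides the shell and the picture viewer there is one more tool, called after "Call:" as name(argument=value, ...) on one line, values as JSON. servo_tool: Moves the arm, as the interface text tells. Its arguments: {"type":"object","properties":{"steps":{"type":"array"},"jaw":{"type":"number"},"force":{"type":"number"}},"required":["steps"]}

```bash
mkdir -p pics; ls
python3 - <<'E'
from rig import sensors, capture
import cv2,pickle
s=sensors.get_state();print(s)
for n in("top","side"):
    c=capture(n);cv2.imwrite(f"pics/{n}0.png",c["img"]);pickle.dump(c,open(f"{n}0.pkl","wb"))
    print(n,c["vertical_fov"],c["cx"],c["cy"],c["k1"],c["R"],c["t"])
E
```

```text
pics
{'time_s': 0.0, 'joints': array([-1.31650551e+00,  4.94212548e-01,  1.34613636e+00, -7.20227690e-06,
        1.30251544e+00, -9.55053892e-02]), 'joint_vel': array([ 0.00122752,  0.00050222, -0.0011155 , -0.00037625, -0.0008004 ,
       -0.00042554]), 'tau': array([-1.65424270e-03, -8.82176328e+01, -3.83873463e+01, -1.90977953e-04,
        1.01114766e-02, -2.01100227e-05]), 'tool_pos': array([ 0.2140959 , -0.58679382,  0.23068023]), 'tool_rot': array([-4.09895470e-04,  8.19361831e-01, -5.73276360e-01, -4.86106602e-04]), 'force': array([ 0.3507949 , -0.24786363,  0.07828266]), 'torque': array([ 0.0226008 , -0.02996096, -0.03294843]), 'finger_gap': 0.0850683418949449}
top 54.98507109000148 318.08423248194435 197.06396923104606 -0.035566101113395115 [[-0.00498498 -0.9999842   0.00259796]
 [-0.98882967  0.00454233 -0.14898068]
 [ 0.14896653 -0.00331161 -0.98883669]] [0.03763907 0.5425467  1.23424113]
side 49.63443027817969 321.12764840117944 197.69129262292023 -0.09527512972148738 [[-0.94443311 -0.32867692 -0.00419259]
 [-0.25046157  0.72782926 -0.63838356]
 [ 0.21287343 -0.6018605  -0.76970699]] [0.54428496 0.18415992 1.62015199]
```

View pics/top0.png

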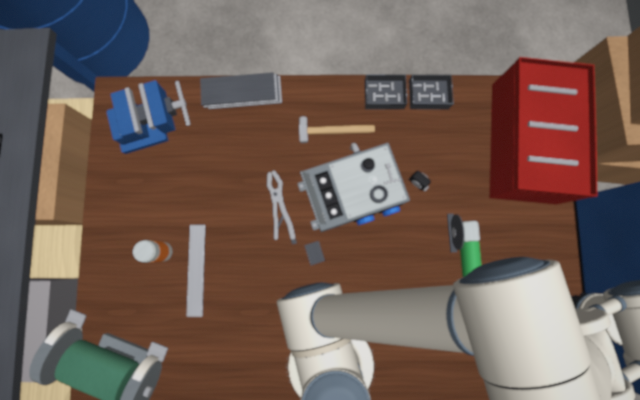

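View pics/side0.png

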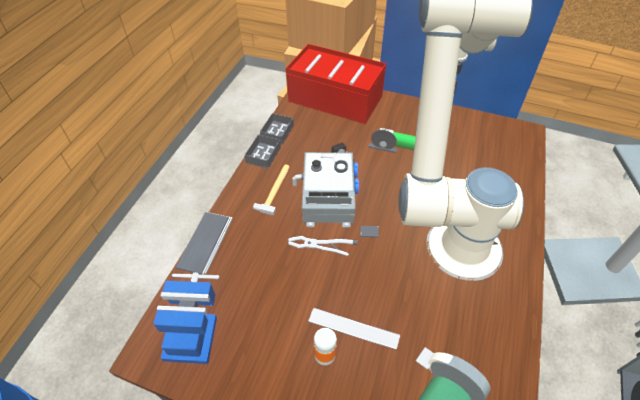

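The top view shows the box at about (355,188), with the wells on its left near (328,195), the start collar at (378,194) and the stop button at (368,164). I'll zoom in on it.

Run:
```python
import cv2
a=cv2.imread("pics/top0.png")[135:240,295:415];cv2.imwrite("pics/topc.png",cv2.resize(a,None,fx=5,fy=5,interpolation=cv2.INTER_CUBIC))
```

```text
(no output)
```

View pics/topc.png

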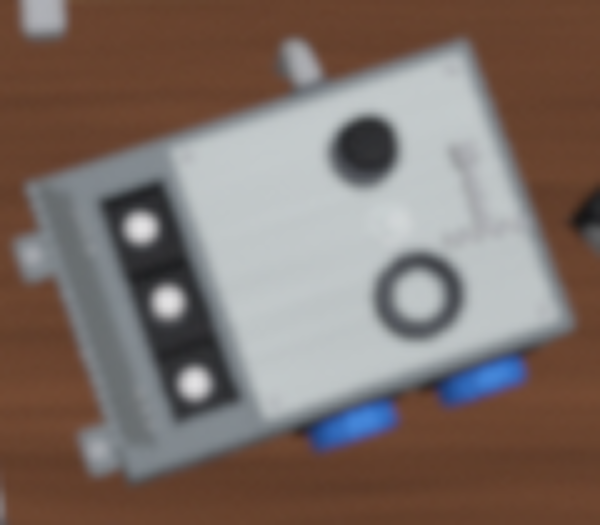

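```bash
cat > h.py <<'E'
import numpy as np,cv2
from scipy.optimize import least_squares
from scipy.spatial.transform import Rotation as Ro
def f_of(c): return 200/np.tan(np.radians(c["vertical_fov"])/2)
def proj(c,X):
    p=np.atleast_2d(X)@np.array(c["R"]).T+np.array(c["t"]); s=p[:,:2]/p[:,2:]
    s=s*(1+c["k1"]*(s**2).sum(1,keepdims=True)); return s*f_of(c)+[c["cx"],c["cy"]]
def ray(c,uv,z):
    s=np.array([(uv[0]-c["cx"])/f_of(c),(uv[1]-c["cy"])/f_of(c)]);d=s.copy()
    for _ in range(20): s=d/(1+c["k1"]*(s@s))
    R=np.array(c["R"]);C=-R.T@np.array(c["t"]);w=R.T@np.r_[s,1];return C+w*(z-C[2])/w[2]
def b2w(P,X):
    X=np.atleast_2d(X).astype(float);c,s=np.cos(P[2]),np.sin(P[2])
    return np.c_[P[0]+c*X[:,0]-s*X[:,1],P[1]+s*X[:,0]+c*X[:,1],X[:,2]]
def fit(c,X,uv,P0):
    r=least_squares(lambda P:(proj(c,b2w(P,X))-uv).ravel(),P0);return r.x,r.fun.reshape(-1,2)
E
python3 - <<'E'
from h import *;import pickle
c=pickle.load(open("top0.pkl","rb"));print("cam",-np.array(c["R"]).T@c["t"])
cr=lambda p:np.array(p)/5-.4+[295,135]
X=np.array([[100,-150,90],[-100,-150,90],[-100,150,90],[100,150,90],[-50,-60,112]])/1e3
uv=cr([[467,42],[573,325],[130,480],[28,185],[419,295]])
P,r=fit(c,X,uv,[.6,-.1,.3]);print(P.round(4),r.round(2))
for x,q in zip((.054,0,-.054),([140,228],[168,302],[194,384])):
  for z in(.083,.068): print(x,z,(proj(c,b2w(P,[x,.09,z]))[0]-cr(q)).round(2))
for th in (1.75,1.95,2.15):print(th,((proj(c,b2w(P,[[ .085,.128-.072*np.cos(th),.0925+.072*np.sin(th)],[-.085,.128-.072*np.cos(th),.0925+.072*np.sin(th)]]))+.4-[295,135])*5).round())
print(b2w(P,np.array([[0,90,90],[-50,-60,112],[50,-60,126],[0,128,92.5]])/1e3).round(4))
for n,q in dict(corner=[0,0]).items():pass
for n,q in dict(offcut=(314,253),pl1=(272,175),pl2=(293,240),can=(152,252)).items():print(n,ray(c,q,.0).round(3))
E
```

```text
cam [0.3528133  0.03926137 1.30119411]
[ 0.5712 -0.0821  0.3234] [[-0.42 -0.29]
 [ 0.17  0.53]
 [-0.17 -0.05]
 [ 0.14  0.04]
 [ 0.27 -0.24]]
0.054 0.083 [-0.03 -0.75]
0.054 0.068 [-0.09  0.14]
0 0.083 [-0.17  0.1 ]
0 0.068 [-0.3   0.81]
-0.054 0.083 [ 0.15 -0.46]
-0.054 0.068 [-0.04  0.06]
1.75 [[ 46. 177.]
 [137. 443.]]
1.95 [[ 24. 186.]
 [115. 451.]]
2.15 [[  5. 195.]
 [ 94. 459.]]
[[ 0.5426  0.0032  0.09  ]
 [ 0.5428 -0.1549  0.112 ]
 [ 0.6377 -0.1231  0.126 ]
 [ 0.5305  0.0393  0.0925]]
offcut [0.359 0.05  0.   ]
pl1 [0.627 0.194 0.   ]
pl2 [0.403 0.12  0.   ]
can [0.364 0.596 0.   ]
```

The box fit is good to 0.5 px, at position (0.571, -0.082) and yaw 0.323. The middle breaker looks tripped, which I'll confirm with the wrist camera. I'm moving closer with the fingers shutting.

Call:
servo_tool(steps=[{"offset":[-2.6,-3.0,-1],"twist":[0,0,0]},{"offset":[-5.2,-6,-2],"twist":[0,0,0]},{"offset":[-7.8,-9,-3],"twist":[0,0,0]},{"offset":[-10.4,-12,-4],"twist":[0,0,0]},{"offset":[-13,-15,-5],"twist":[0,0,0]}], jaw=0, force=60)

```text
time_s: 0.52
tool_pos: [0.3109, -0.4118, 0.2814]
tool_rot: [-0.0, 0.819, -0.573, -0.0]
force: [1.9, -0.4, 0.1]
finger_gap: 0.0257
```

Call:
servo_tool(steps=[{"offset":[-2.6,-3.0,0],"twist":[0,0,0]},{"offset":[-5.2,-6,0],"twist":[0,0,0]},{"offset":[-7.8,-9,0],"twist":[0,0,0]},{"offset":[-10.4,-12,0],"twist":[0,0,0]},{"offset":[-13,-15,0],"twist":[0,0,0]}])

```text
time_s: 0.93
tool_pos: [0.4073, -0.2382, 0.2812]
tool_rot: [-0.0, 0.819, -0.573, -0.0]
force: [1.1, -0.8, 0.2]
finger_gap: 0.0002
```

Call:
servo_tool(steps=[{"offset":[-2.6,-3.0,0],"twist":[0,0,0]},{"offset":[-5.2,-6,0],"twist":[0,0,0]},{"offset":[-7.8,-9,0],"twist":[0,0,0]},{"offset":[-10.4,-12,0],"twist":[0,0,0]},{"offset":[-13,-15,0],"twist":[0,0,0]}])

```text
time_s: 1.35
tool_pos: [0.5037, -0.0645, 0.2812]
tool_rot: [0.0, 0.819, -0.573, -0.0]
force: [1.7, -0.3, 0.1]
finger_gap: 0.0002
```

Run:
```python
from rig import sensors, capture
import cv2,pickle
for n in("top","wrist"):
    c=capture(n);pickle.dump(c,open(f"{n}1.pkl","wb"));
cv2.imwrite("pics/wrist1.png",c["img"]);print(c["t"],c["R"])
from h import *
P=[.5712,-.0821,.3234]
X=np.array([[54,90,68],[0,90,83],[-54,90,68],[-50,-60,112],[50,-60,126]])/1e3
print(proj(c,b2w(P,X)).round(), "cam",(-np.array(c["R"]).T@c["t"]).round(3))
```

```text
[-0.22999903  0.39006935  0.55013373] [[ 0.3449469  -0.93861775 -0.0028888 ]
 [-0.90309444 -0.3327275   0.27150108]
 [-0.25579692 -0.0910446  -0.9624338 ]]
[[278.  63.]
 [277. 121.]
 [279. 174.]
 [436. 184.]
 [455.  66.]] cam [ 0.572 -0.036  0.423]
```

View pics/wrist1.png

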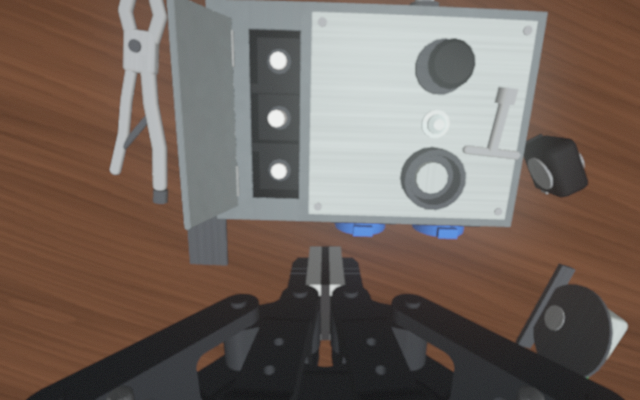

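The wrist view shows the buttons at (278,61), (276,118) and (279,171), the start rim at (433,179), the panel corners at (547,13) and (508,226), and the open cover on the left with its free edge at x≈172-188. I'll refit the pose and check the button heights.

Run:
```python
from h import *;import pickle
c=pickle.load(open("wrist1.pkl","rb"));g=cv2.cvtColor(c["img"],cv2.COLOR_BGR2GRAY)
m=(g[30:200,250:302]>190).astype(np.uint8);n,l,st,ce=cv2.connectedComponentsWithStats(m)
B=[(ce[i]+[250,30],st[i][4]) for i in range(1,n) if 60<st[i][4]<800];print(B)
X=np.array([[100,-150,90],[-100,-150,90],[77,113,90],[77,67,90],[-77,113,90],[-77,67,90],[-50,-60,112]])/1e3
uv=np.array([[547,13],[509,226],[249,29.5],[301,29.5],[252,197],[299,198],[433,179]])
P,r=fit(c,X,uv,[.5712,-.0821,.3234]);print(P.round(4),r.round(1).tolist())
for (q,a),x in zip(sorted(B,key=lambda b:b[0][1]),(.054,0,-.054)):
  for z in(.083,.068):print(x,z,a,(proj(c,b2w(P,[x,.09,z]))[0]-q).round(1))
for th in np.arange(1.75,2.2,.1):print(round(th,2),proj(c,b2w(P,[[s*.085,.128-.072*np.cos(th),.0925+.072*np.sin(th)] for s in(1,-1)])).round().tolist())
print(b2w(P,np.array([[0,90,90],[-50,-60,112],[0,128,92.5]])/1e3).round(4))
```

```text
[(array([277.68161435,  59.99103139]), np.int32(223)), (array([276.01357466, 118.09502262]), np.int32(221)), (array([278.33146067, 170.74157303]), np.int32(178))]
[ 0.5734 -0.08    0.3198] [[0.8, -1.0], [0.8, 1.1], [-1.2, -1.5], [-1.0, 0.0], [-0.4, 0.1], [-1.1, 0.6], [2.1, 1.8]]
0.054 0.083 223 [-2.6 -2.4]
0.054 0.068 223 [-0.4 -0.3]
0 0.083 221 [-0.7 -0.1]
0 0.068 221 [ 1.4 -0.6]
-0.054 0.083 178 [-2.8  3. ]
-0.054 0.068 178 [-0.7  0.2]
1.75 [[183.0, -9.0], [198.0, 229.0]]
1.85 [[174.0, -9.0], [190.0, 228.0]]
1.95 [[165.0, -8.0], [183.0, 227.0]]
2.05 [[158.0, -7.0], [176.0, 225.0]]
2.15 [[151.0, -5.0], [171.0, 224.0]]
[[ 0.5451  0.0054  0.09  ]
 [ 0.5448 -0.1527  0.112 ]
 [ 0.5332  0.0415  0.0925]]
```

Both views agree that the middle breaker is tripped, since the outer buttons match the low height. The cover is at about 1.87 rad. I'm moving above the middle well.

Call:
servo_tool(steps=[{"offset":[-2.5,-3.0,0],"twist":[0,0,0.03]},{"offset":[-5.0,-6.1,0],"twist":[0,0,0.03]},{"offset":[-5.0,-6.1,4],"twist":[0,0,0.03]},{"offset":[-5.0,-6.1,8],"twist":[0,0,0.03]},{"offset":[-5.0,-6.1,12],"twist":[0,0,0.03]}])

```text
time_s: 1.87
tool_pos: [0.5436, 0.0017, 0.1601]
tool_rot: [-0.0, 0.811, -0.585, 0.001]
force: [0.5, -0.7, -0.7]
finger_gap: -0.0002
```

Call:
servo_tool(steps=[{"offset":[0,0,2],"twist":[0,0,0]},{"offset":[0,0,4],"twist":[0,0,0]},{"offset":[0,0,5.5],"twist":[0,0,0]},{"offset":[0,0,6],"twist":[0,0,0]},{"offset":[0,0,6],"twist":[0,0,0]}])

```text
time_s: 2.28
tool_pos: [0.5426, 0.0011, 0.1002]
tool_rot: [0.001, 0.811, -0.586, -0.001]
force: [1.0, -0.1, 0.8]
finger_gap: 0.0001
```

Run:
```python
from rig import sensors, capture
from h import *
c=capture("wrist");s=sensors.get_state();print(s["tool_pos"],s["force"])
P=[.5723,-.081,.322]
X=np.array([[-77,67,90],[77,67,90],[0,90,90],[-23,67,90],[23,67,90]])/1e3
print(proj(c,b2w(P,X)).round(),proj(c,s["tool_pos"]))
cv2.imwrite("pics/wrist2.png",cv2.resize(c["img"][60:340,180:500],None,fx=2,fy=2))
```

```text
[0.54329475 0.00109125 0.10127359] [0.87125357 0.15749212 1.00004478]
[[362. 385.]
 [372.  83.]
 [318. 254.]
 [365. 297.]
 [368. 207.]] [[324.36132127 267.52980365]]
```

View pics/wrist2.png

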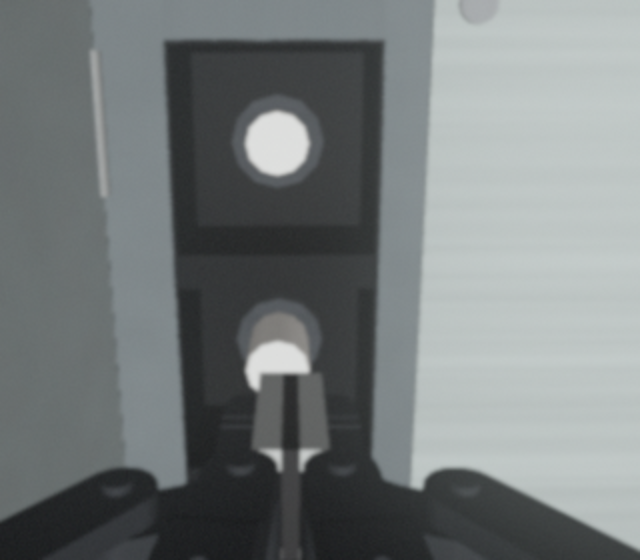

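The picture shows the middle button standing up on its stem at crop (277,360), about 2-3 mm left of the fingertip. I'll correct for that and push down.

Call:
servo_tool(steps=[{"offset":[-0.25,-0.25,0],"twist":[0,0,0]},{"offset":[-0.25,-0.25,0],"twist":[0,0,0]},{"offset":[-0.25,-0.25,0.8],"twist":[0,0,0]},{"offset":[-0.25,-0.25,1.6],"twist":[0,0,0]},{"offset":[-0.25,-0.25,2.2],"twist":[0,0,0]}])

```text
time_s: 2.75
tool_pos: [0.5452, 0.0045, 0.0787]
tool_rot: [-0.0, 0.811, -0.585, 0.0]
force: [2.2, 0.5, 2.2]
finger_gap: 0.0001
```

Call:
servo_tool(steps=[{"offset":[0,0,0.4],"twist":[0,0,0]},{"offset":[0,0,0.8],"twist":[0,0,0]},{"offset":[0,0,1.0],"twist":[0,0,0]},{"offset":[0,0,1.1],"twist":[0,0,0]},{"offset":[0,0,1.1],"twist":[0,0,0]}])

```text
time_s: 3.17
tool_pos: [0.5449, 0.0045, 0.0681]
tool_rot: [0.0, 0.811, -0.586, -0.0]
force: [-0.1, -0.4, 0.8]
finger_gap: -0.0004
```

Call:
servo_tool(steps=[{"offset":[0,0,0.05],"twist":[0,0,0]},{"offset":[0,0,0.1],"twist":[0,0,0]},{"offset":[0,0,0.15],"twist":[0,0,0]},{"offset":[0,0,0.2],"twist":[0,0,0]},{"offset":[0,0,0.2],"twist":[0,0,0]}])

```text
time_s: 3.58
tool_pos: [0.545, 0.0044, 0.0677]
tool_rot: [-0.0, 0.811, -0.585, 0.0]
force: [-7.3, -0.7, 31.8]
finger_gap: -0.0001
```

Button bottomed out (32 N at z = 0.0677). I'm retracting and going over to the outer side of the cover.

Call:
servo_tool(steps=[{"offset":[0,0,-2],"twist":[0,0,0]},{"offset":[0,0,-5],"twist":[0,0,0]},{"offset":[0,0,-9],"twist":[0,0,0]},{"offset":[0,0,-13],"twist":[0,0,0]},{"offset":[0,0,-15.4],"twist":[0,0,0]}])

```text
time_s: 4.0
tool_pos: [0.5454, 0.0045, 0.224]
tool_rot: [-0.001, 0.811, -0.585, 0.001]
force: [0.9, -0.2, 0.7]
finger_gap: 0.0003
```

Call:
servo_tool(steps=[{"offset":[-4,0,0],"twist":[0,0,0]},{"offset":[-8,0,0],"twist":[0,0,0]},{"offset":[-11,0,0],"twist":[0,0,0]},{"offset":[-11,0,3],"twist":[0,0,0]},{"offset":[-11,0,6],"twist":[0,0,0]}])

```text
time_s: 4.42
tool_pos: [0.5106, 0.1106, 0.1609]
tool_rot: [-0.001, 0.811, -0.584, 0.001]
force: [0.9, -0.7, -1.2]
finger_gap: 0.0002
```

Run:
```python
from rig import sensors, capture
import cv2
c=capture("wrist");s=sensors.get_state();print(s["tool_pos"],s["force"])
cv2.imwrite("pics/wrist3.png",c["img"])
```

```text
[0.50761095 0.10950513 0.15499548] [-4.2395691  -0.87650746 -8.54882512]
```

View pics/wrist3.png

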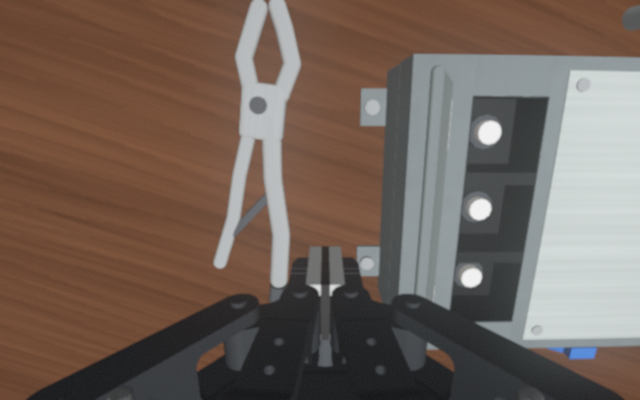

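All three buttons now look equally low, and the cover is still standing. Pushing it over from outside.

Call:
servo_tool(steps=[{"offset":[0,0,1],"twist":[0,0,0]},{"offset":[0.5,0,2],"twist":[0,0,0]},{"offset":[2,0,2],"twist":[0,0,0]},{"offset":[3.5,0,2],"twist":[0,0,0]},{"offset":[5,0,2],"twist":[0,0,0]}])

```text
time_s: 4.88
tool_pos: [0.5269, 0.0604, 0.1409]
tool_rot: [-0.0, 0.811, -0.586, 0.0]
force: [-0.6, 1.7, 1.2]
finger_gap: 0.0003
```

Call:
servo_tool(steps=[{"offset":[1,0,0],"twist":[0,0,0]},{"offset":[2,0,0],"twist":[0,0,0]},{"offset":[3,0,0],"twist":[0,0,0]},{"offset":[4,0,0],"twist":[0,0,0]},{"offset":[5,0,0],"twist":[0,0,0]}])

```text
time_s: 5.3
tool_pos: [0.5421, 0.0132, 0.1404]
tool_rot: [-0.0, 0.811, -0.585, -0.0]
force: [-0.5, 1.4, -0.6]
finger_gap: 0.0001
```

Call:
servo_tool(steps=[{"offset":[0.3,0,0.8],"twist":[0,0,0]},{"offset":[0.6,0,1.6],"twist":[0,0,0]},{"offset":[0.9,0,2.4],"twist":[0,0,0]},{"offset":[1.2,0,3.2],"twist":[0,0,0]},{"offset":[1.2,0,3.8],"twist":[0,0,0]}])

```text
time_s: 5.72
tool_pos: [0.5454, 0.0024, 0.1009]
tool_rot: [0.0, 0.811, -0.585, -0.0]
force: [0.9, -0.1, 0.9]
finger_gap: 0.0002
```

Call:
servo_tool(steps=[{"offset":[0,0,0.2],"twist":[0,0,0]},{"offset":[0,0,0.4],"twist":[0,0,0]},{"offset":[0,0,0.6],"twist":[0,0,0]},{"offset":[0,0,0.7],"twist":[0,0,0]},{"offset":[0,0,0.8],"twist":[0,0,0]}])

```text
time_s: 6.13
tool_pos: [0.5458, 0.0027, 0.0944]
tool_rot: [-0.0, 0.811, -0.585, 0.0]
force: [-0.3, -0.2, 0.3]
finger_gap: -0.0003
```

Run:
```python
from rig import sensors
s=sensors.get_state();print(s["tool_pos"],s["force"])
```

```text
[0.54577751 0.00271374 0.09436831] [-0.33443813 -0.19778557  0.30621247]
```

Call:
servo_tool(steps=[{"offset":[0,0,0.1],"twist":[0,0,0]},{"offset":[0,0,0.15],"twist":[0,0,0]},{"offset":[0,0,0.15],"twist":[0,0,0]},{"offset":[0,0,0.15],"twist":[0,0,0]},{"offset":[0,0,0.15],"twist":[0,0,0]}])

```text
time_s: 6.55
tool_pos: [0.5458, 0.0027, 0.0939]
tool_rot: [-0.0, 0.811, -0.585, 0.0]
force: [-5.5, 0.7, 19.9]
finger_gap: 0.0001
```

The cover is pressed flat, with 20 N at z = 0.0939, which is the plate's expected top height. I'm lifting and moving above the start button.

Call:
servo_tool(steps=[{"offset":[0,0,-2],"twist":[0,0,0]},{"offset":[0,0,-6],"twist":[0,0,0]},{"offset":[3.5,1.2,-6.5],"twist":[0,0,0]},{"offset":[7,2.4,-6.5],"twist":[0,0,0]},{"offset":[10.5,3.6,-6.5],"twist":[0,0,0]}])

```text
time_s: 6.97
tool_pos: [0.5449, -0.1094, 0.159]
tool_rot: [-0.0, 0.811, -0.585, 0.001]
force: [1.2, 0.9, -1.1]
finger_gap: 0.0002
```

Call:
servo_tool(steps=[{"offset":[2.2,0.8,0],"twist":[0,0,0]},{"offset":[4.3,1.5,0],"twist":[0,0,0]},{"offset":[4.3,1.5,1],"twist":[0,0,0]},{"offset":[4.3,1.5,2],"twist":[0,0,0]},{"offset":[4.3,1.5,2],"twist":[0,0,0]}])

```text
time_s: 7.38
tool_pos: [0.5426, -0.1531, 0.1358]
tool_rot: [0.0, 0.811, -0.586, -0.001]
force: [-0.9, -0.5, 0.6]
finger_gap: 0.0002
```

Run:
```python
from rig import sensors, capture
from h import *
c=capture("wrist");t=capture("top");s=sensors.get_state();print(s["tool_pos"],s["force"])
P=[.5723,-.081,.322]
print(proj(c,b2w(P,[-.05,-.06,.112])).round(),proj(c,s["tool_pos"]))
cv2.imwrite("pics/wrist4.png",c["img"]);cv2.imwrite("pics/top4.png",t["img"])
```

```text
[ 0.54336547 -0.15285592  0.13725152] [-0.08545252 -0.25184579  0.15404038]
[[326. 245.]] [[323.87401446 267.65700213]]
```

View pics/wrist4.png

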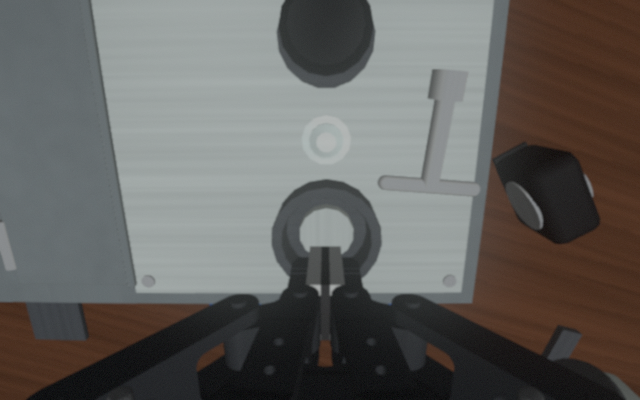

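The wrist view shows the cover lying flat on the left, the fingertip just over the collar (collar outline columns 271-382, upper edge at row 180; button top edge about row 206), and the stop button and chuck key clear of the fingers. I'll check the prediction against those edges.

Run:
```python
from rig import sensors, capture
from h import *
c=capture("wrist");P=[.5723,-.081,.322]
a=np.linspace(0,2*np.pi,200)
for n,r,z in(("outer rim",.029,.112),("outer base",.029,.09),("inner rim",.023,.112),("button",.015,.101)):
    q=proj(c,b2w(P,np.c_[-.05+r*np.cos(a),-.06+r*np.sin(a),0*a+z]));print(n,q.min(0).round(),q.max(0).round())
a=cv2.imread("pics/top4.png")[135:240,295:415];cv2.imwrite("pics/topc4.png",cv2.resize(a,None,fx=5,fy=5,interpolation=cv2.INTER_CUBIC))
```

```text
outer rim [270. 191.] [382. 295.]
outer base [276. 181.] [376. 276.]
inner rim [282. 203.] [371. 285.]
button [299. 211.] [353. 263.]
```

View pics/topc4.png

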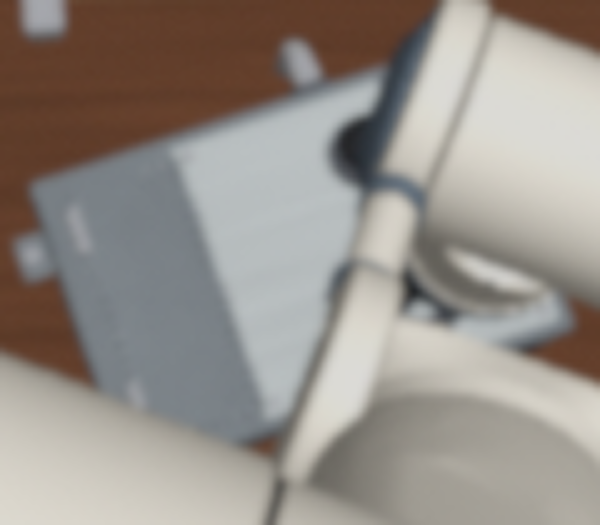

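The cover is shut and the collar prediction is good to about 2 mm. Now pressing start.

Call:
servo_tool(steps=[{"offset":[0.1,-0.15,0.5],"twist":[0,0,0]},{"offset":[0.1,-0.15,1.2],"twist":[0,0,0]},{"offset":[0.1,-0.15,2.0],"twist":[0,0,0]},{"offset":[0.1,-0.15,2.6],"twist":[0,0,0]},{"offset":[0.1,-0.15,3.0],"twist":[0,0,0]}])

```text
time_s: 7.95
tool_pos: [0.5451, -0.1541, 0.1066]
tool_rot: [0.0, 0.811, -0.585, -0.001]
force: [-0.6, -0.7, 0.7]
finger_gap: 0.0001
```

Call:
servo_tool(steps=[{"offset":[0,0,0.4],"twist":[0,0,0]},{"offset":[0,0,0.8],"twist":[0,0,0]},{"offset":[0,0,1.1],"twist":[0,0,0]},{"offset":[0,0,1.2],"twist":[0,0,0]},{"offset":[0,0,1.2],"twist":[0,0,0]}])

```text
time_s: 8.37
tool_pos: [0.5454, -0.1544, 0.0957]
tool_rot: [0.0, 0.811, -0.586, -0.0]
force: [-1.8, 1.1, 4.8]
finger_gap: -0.0001
```

Force is 4.8 N at z ≈ 0.0957, so it's nearly bottomed. A little more to be sure.

Call:
servo_tool(steps=[{"offset":[0,0,0.1],"twist":[0,0,0]},{"offset":[0,0,0.2],"twist":[0,0,0]},{"offset":[0,0,0.2],"twist":[0,0,0]},{"offset":[0,0,0.2],"twist":[0,0,0]},{"offset":[0,0,0.2],"twist":[0,0,0]}])

```text
time_s: 8.78
tool_pos: [0.5455, -0.1544, 0.0948]
tool_rot: [-0.0, 0.811, -0.585, 0.0]
force: [-6.9, 3.4, 18.7]
finger_gap: 0.0003
```

Start is fully in (bottomed, 19 N). Retracting straight up.

Call:
servo_tool(steps=[{"offset":[0,0,-1.5],"twist":[0,0,0]},{"offset":[0,0,-4],"twist":[0,0,0]},{"offset":[0,0,-8],"twist":[0,0,0]},{"offset":[0,0,-12],"twist":[0,0,0]},{"offset":[0,0,-15],"twist":[0,0,0]}])

```text
time_s: 9.2
tool_pos: [0.546, -0.1546, 0.247]
tool_rot: [-0.0, 0.811, -0.585, 0.001]
force: [1.0, 0.1, 1.1]
finger_gap: 0.0001
```

Call:
servo_tool(steps=[{"offset":[0,2,-1],"twist":[0,0,0]},{"offset":[0,4,-2],"twist":[0,0,0]},{"offset":[0,6,-3],"twist":[0,0,0]},{"offset":[0,6,-3],"twist":[0,0,0]},{"offset":[0,6,-3],"twist":[0,0,0]}])

```text
time_s: 9.62
tool_pos: [0.4884, -0.1737, 0.2745]
tool_rot: [-0.0, 0.81, -0.586, 0.001]
force: [0.8, 0.5, -0.4]
finger_gap: 0.0
```

Run:
```python
from rig import sensors, capture
import cv2
c=capture("wrist");s=sensors.get_state();print(s["tool_pos"],s["force"])
cv2.imwrite("pics/wrist5.png",c["img"])
```

```text
[ 0.48880142 -0.17343354  0.27398032] [-0.02111474 -0.25183617 -0.19521609]
```

View pics/wrist5.png

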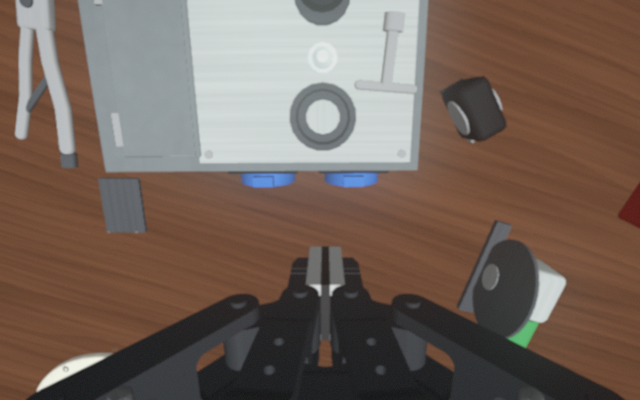

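The cover lies flat, the start button at (323,117) is released, the loose things visible here are undisturbed, and the arm is clear. Handing in.

```bash
python3 -c "
from rig import manip
print(manip.job_done())"
```

```text
the job is handed in; nothing more can be done
None
```

I did all three steps in order and handed the job in at about 10 s on the robot's clock; no verdict is reported.

- **Breaker:** the tripped one was the middle. I pushed it down until it stopped, with 32 N on the tool at z = 0.0677 m (0.068 m is fully down). In the next picture all three buttons looked equally low.
- **Cover:** I pushed it over from the outside and pressed it flat, with 20 N at z = 0.0939 m. It looked shut in every later picture.
- **Start button:** I pressed it to its stop, with 19 N at z = 0.0948 m, then let go. In the last picture it looked released.
- **Rest of the scene:** I never pushed on the two set breakers or the stop button. The loose things in the last wrist picture looked undisturbed. The hammer, flat bar and spray can were out of its view, but the arm never went near them.

No check failed. The two box position fits differed by about 3 mm, so I used their average and corrected by eye at the well and the collar. The joint values are inferred from contact height, force and pictures, because the state does not report them.

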